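Uncouple the purge lance and stow it under the spark hood

ROBOT

A 7-joint arm with a two-finger parallel gripper is mounted at the origin on the work surface. World frame = base frame: x ahead of the robot, y to its left, z up, the work surface at z = 0. Lengths are in m, angles in rad, forces in N, time in s.
With the tool pointing down it reaches from about 0.4 to 0.9 m from the base axis. Payload 5.5 kg.
Tool frame: the origin (TCP) lies at the very end of the fingers, on their centre line; the grasp point (between the pads) lies 19 mm behind it; z points along the fingers, y is the direction in which the jaws open and shut (so a half turn about z gives the same grasp; the last joint's range is limited). The gripper opens to 92 mm and grips with 3 to 60 N. Pads are 19 mm wide; open, the fingers measure 130 mm over their backs; the gripper's body (75 mm by 190 mm) begins 47 mm behind the grasp point.
Start: joints at [1.478, 0.501, -0.427, 1.55, 0.221, 1.138, -0.21], TCP at [0.226, -0.609, 0.227] pointing down, gripper open.
Joint ranges: [-2.88, 2.88], [-0.31, 2.03], [-1.54, 1.56], [0.2, 2.42], [-1.41, 4.55], [0.19, 2.02], [-2.57, 2.57]. Speed limits (rad/s): [2.57, 2.57, 3.14, 3.14, 3.14, 3.14, 3.14].

INTERFACE

Orientations are given as a unit quaternion [w, x, y, z].
In Python, from bench import r, effector, vision gives the robot as it stands. Calls block until the motion is done:
- r.move_ptp(position, orientation): joint-space move of the TCP to a pose.
- r.move_l(position, rate=0.15, rot=None): straight line of the TCP; rot=None keeps the orientation; rate is the mean speed in m/s.
- r.move_joints(angles): joint-space move.
- effector.let_go() and effector.gripper_close(force=None): open the fingers fully, or close them until they stop; force is the grip in N (None keeps the last).
- r.pause(seconds).
- r.solve_ik(position, orientation): joint angles nearest the present ones, or None.
- vision.read_camera(name): name is "scene" or "top" or "wrist"; returns the picture (384x512x3 uint8, blue, green, red); there is no depth.
- vision.get_calibration(name): a dict with "vertical_fov" (degrees; the focal length in pixels is half the picture's height over the tangent of half this angle, whatever the lens; pixels are square), "cx", "cy" (the principal point, pixels), "position" and "orientation" of the camera in the world. Camera axes: x right, y down, z forward; pixel columns grow to the right and rows downward; lengths in m; the calibration is good to about 2 mm. A picture is of the moment at which its call begins: read the wrist's pose just before it. get_calibration takes no time and is no camera call; for the wrist camera it gives the pose at the moment of the call.
A pose or a line that the arm cannot do raises r.Unreachable and nothing moves.
- r.sign_off(): hands the job in, once; it reports no verdict.
Readings, each from a call of its own:
- r.read_clock(): time.
- r.read_joints(): joint angles.
- r.read_joint_velocities(): joint speeds.
- r.read_joint_efforts(): joint torques, N m.
- r.read_tool_pos(): TCP position.
- r.read_orientation(): TCP orientation.
- r.read_ft_force(): force on the tool from outside, world axes, zero at the start.
- r.read_moment(): the same for the moment, N m.
- r.read_width(): finger opening in m.
Only numpy, scipy, OpenCV 4.12 (cv2) and the standard library are available. Lean on these libraries where they do the work, as an engineer would, in place of code of your own. Each camera call takes 0.05 s, during which the arm holds its last target.

TASK

The gas purge lance is plugged onto the brass nipple of the blue outlet block. Squeeze the collar of its orange coupling in and, keeping it in, draw the lance off the nipple; lay the lance down on the bench plates-up and let go, then, with its steel tube as the handle if you like, slide it coupling first into the green spark hood until the whole coupling is under the clear roof, still plates-up. Do not drop the lance, do not disturb the other things on the bench, and leave the lance lying there.

Things in the scene. Friction and masses are not known exactly. Their poses are not given: they have to be found in the camera images.
- lance: Loose purge lance, 195 mm long, about 0.28 kg: a coupling with two upright orange plates, a steel tube behind it. Own x runs along the tube to the coupling's nose, z up; origin on the underside below the coupling, tube and bore axis 22 mm above it. Along x in mm: nose +30, rear plate -18 to -24, tube to -150, copper nozzle (26 mm diameter) to -165. Centre of mass 15 mm behind the origin.
- collar (a joint): Release collar (front orange plate): 0 sprung out, grows to 0.008 m as it is pushed in towards the rear plate. It springs back when let go; it takes about 4 N at first, 9 N fully in (squeeze with 20 N or so). Catches hold the lance on the nipple until the collar is about 7 mm in. The two plates are 54 mm apart over their outer faces, 46 mm with the collar in.
- coupling_nose (a point): Lower edge, middle, of the front face of the collar when sprung out: lance x = +30 mm, underside. The collar plate is 8 mm thick, 44 mm wide and 62 mm high from the underside, so it rises 32 mm above the nipple: a finger coming from above fits in front of it, over the nipple. Axes as the lance's; the point does not move with the collar.
- coupling_rear (a point): Lower edge, middle, of the back face of the rear orange plate: lance x = -24 mm, underside. The plate is 6 mm thick, 44 mm wide and 62 mm high from the underside, so it rises 32 mm above the tube: a finger coming from above fits behind it, over the tube. Laid plates-up, the lance stands on the lower edges of both plates. Axes as the lance's.
- tube_grip (a point): Point on the axis of the bare steel tube (16 mm diameter, bare from 24 to 150 mm behind the lance's origin), 90 mm behind the lance's origin; 22 mm above the bench when the lance lies plates-up. Axes as the lance's.
- outlet: Fixed blue block, 70 x 110 mm, 140 mm high; origin under its centre. A level brass nipple, 16 mm diameter, sticks out along the block's own -x, axis 120 mm above the bench. The plugged-on lance's x axis is the block's +x, its origin at (-115, 0, +97) mm in the block's frame; 50 mm of bare nipple lie between collar and block. Drawn 39 mm along the block's -x the lance is off.
- nipple_tip (a point): Free end of the brass nipple, on its axis, 124 mm from the block's origin along its -x, 120 mm above the bench; axes as the block's.
- hood: Fixed spark hood: green side walls, clear roof and back wall, no floor (the bench is its floor). Origin on the bench, own x points inwards. Open mouth at x = -45 mm, back wall at x = +65 mm; inside 100 mm wide (y -50 to +50 mm) and 76 mm high; outside 112 mm wide, 82 mm high. The lance slides in along the hood's +x, nose first, on the bench.
- rod_can: Bystander: dark steel can of welding rods, 70 mm diameter, 90 mm high (rods to 156 mm); origin at the centre of its underside.
- pipe_offcut: Bystander: short steel pipe standing on end, 48 mm diameter, 60 mm high; origin at the centre of its underside.
- hammer: Bystander: hammer lying on the bench.
- wire_brush: Bystander: brush lying on the bench.

How it is judged:
By the outcome, as a careful person would: the job done as asked, in the order asked, and still so for the second after the job is handed in, with the robot touching nothing.
It also fails if it takes over 58 s, if anything falls off the work surface, if the arm or the gripper's body presses on something with over 40 N, if the wrist force passes 120 N, or if a joint passes its speed limit or range.

## Working session

There is one attempt and no reset: what is moved stays moved. The work goes in short steps, each a Python script; the robot and the scene stay as the last script left them, time stands still between calls to the robot, and variables do not carry over. Pictures are saved under pics/ and viewed, and the job is handed in when it is done.

```bash
ls; mkdir -p pics; python3 - <<'E'
from bench import r, effector, vision
import cv2
for n in ("scene","top","wrist"):
    c=vision.get_calibration(n); print(n,c)
    cv2.imwrite(f"pics/a_{n}.png",vision.read_camera(n))
print(r.read_clock(),r.read_tool_pos(),r.read_orientation())
E
```

```text
pics
scene {'vertical_fov': 44.20861368335925, 'cx': 248.93810813539577, 'cy': 189.07028619620434, 'position': array([1.42957327, 0.63976284, 1.12304566]), 'orientation': array([-0.17576247,  0.41557429,  0.8204867 , -0.35100875])}
top {'vertical_fov': 53.56183125373846, 'cx': 257.194428350151, 'cy': 191.86501251142772, 'position': array([ 0.32629335, -0.00246271,  1.67389057]), 'orientation': array([ 0.05586404, -0.70215015,  0.70741597, -0.05854079])}
wrist {'vertical_fov': 61.30658961365899, 'cx': 253.28128495167905, 'cy': 191.4640485548793, 'position': array([ 0.29948536, -0.58115553,  0.38269628]), 'orientation': array([ 0.11890419,  0.81221939, -0.56492094, -0.08381994])}
0.15 [ 0.22617245 -0.6088171   0.2259364 ] [-7.18713336e-04  9.84216819e-01  1.76965312e-01 -1.20691219e-04]
```

View pics/a_scene.png

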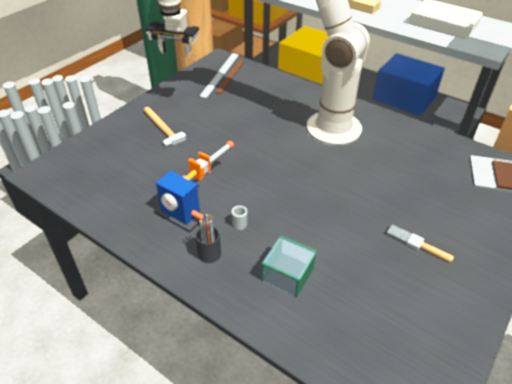

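View pics/a_top.png

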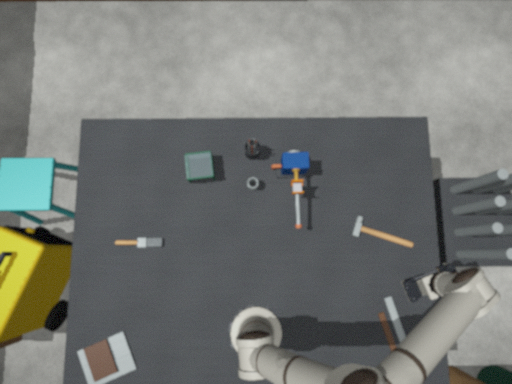

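View pics/a_wrist.png

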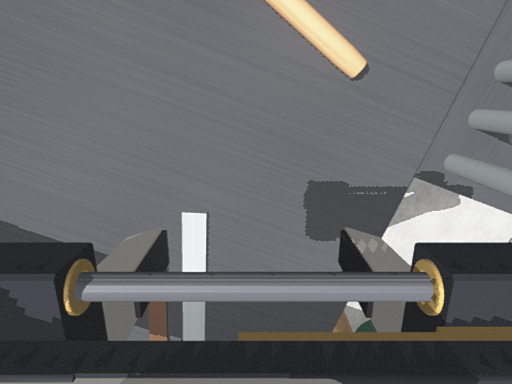

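The scene view shows the blue block with the plugged lance at (185,185) and the hood at (290,262). The top view shows the block at (295,162), lance tube down to (298,228), hood (199,166), pipe (253,184) and can (253,148). Next come rough positions, then wrist close-ups.

```bash
cat > h.py <<'E'
import numpy as np, cv2
from scipy.spatial.transform import Rotation as R
def rot(q): return R.from_quat([q[1],q[2],q[3],q[0]])
def quat(Rm): x,y,z,w=Rm.as_quat(); return [w,x,y,z]
def ray(c,uv):
    f=192/np.tan(np.radians(c['vertical_fov'])/2)
    uv=np.atleast_2d(np.asarray(uv,float))
    d=np.c_[(uv[:,0]-c['cx'])/f,(uv[:,1]-c['cy'])/f,np.ones(len(uv))]
    return np.array(c['position']),rot(c['orientation']).apply(d)
def onplane(c,uv,z):
    o,d=ray(c,uv); return o+d*((z-o[2])/d[:,2])[:,None]
def proj(c,P):
    f=192/np.tan(np.radians(c['vertical_fov'])/2)
    p=rot(c['orientation']).inv().apply(np.atleast_2d(P)-np.array(c['position']))
    return np.c_[c['cx']+f*p[:,0]/p[:,2],c['cy']+f*p[:,1]/p[:,2]]
def down(yaw): # tool z down, tool y at world angle yaw+90
    # tool x axis at angle yaw, y = z x x with z down
    x=np.array([np.cos(yaw),np.sin(yaw),0]);z=np.array([0,0,-1.]);y=np.cross(z,x)
    return quat(R.from_matrix(np.c_[x,y,z]))
E
python3 - <<'E'
from h import *
from bench import r, vision
c=vision.get_calibration("top")
for n,uv,z in [("block",(295.5,162),.14),("nozzle",(298,228),.12),("coupl",(297.5,187),.15),("hood corners",(184,152),.08),("",(212,151),.08),("",(214,180),.08),("",(187,182),.08),("pipe",(253,184),.06),("can",(253,148),.1),("hamhead",(358,226),.02)]:
    print(n,onplane(c,uv,z).round(3))
w=vision.get_calibration("wrist"); q=rot(r.read_orientation()); p=r.read_tool_pos()
print(q.inv().apply(w['position']-p), (q.inv()*rot(w['orientation'])).as_matrix().round(3), q.as_matrix().round(3))
im=cv2.imread("pics/a_top.png"); cv2.imwrite("pics/b_top.png",cv2.resize(im[130:240,170:330],None,fx=5,fy=5,interpolation=2))
im=cv2.imread("pics/a_scene.png"); cv2.imwrite("pics/b_scene.png",cv2.resize(im[130:310,140:340],None,fx=3.3,fy=3.3,interpolation=2))
E
```

```text
block [[ 0.701 -0.169  0.14 ]]
nozzle [[ 0.43  -0.175  0.12 ]]
coupl [[ 0.594 -0.173  0.15 ]]
hood corners [[0.763 0.305 0.08 ]]
 [[0.767 0.184 0.08 ]]
 [[0.639 0.174 0.08 ]]
 [[0.631 0.289 0.08 ]]
pipe [[0.624 0.008 0.06 ]]
can [[0.773 0.007 0.1  ]]
hamhead [[ 0.443 -0.447  0.02 ]]
[ 0.07837151 -0.00056384 -0.15689073] [[-0.001 -0.958 -0.288]
 [ 1.    -0.001 -0.   ]
 [ 0.    -0.288  0.958]] [[ 0.937  0.348 -0.   ]
 [ 0.348 -0.937  0.001]
 [ 0.    -0.001 -1.   ]]
```

View pics/b_top.png

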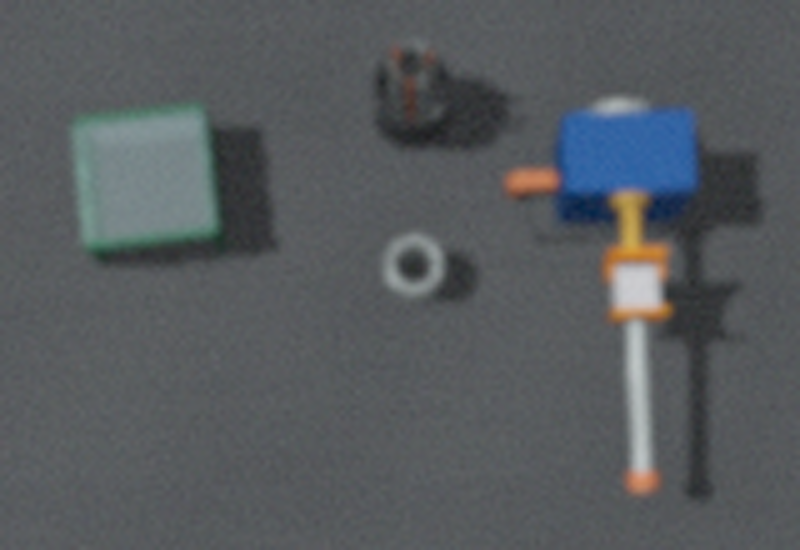

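View pics/b_scene.png

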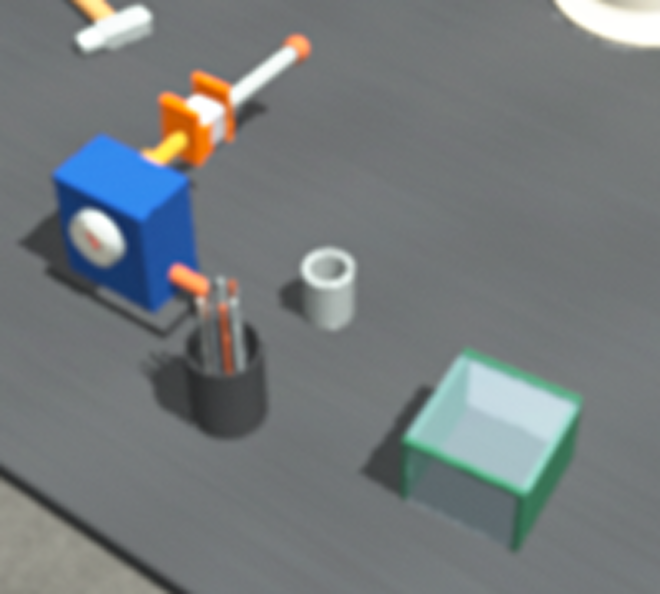

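```bash
python3 - <<'E'
from h import *
from bench import r
for n,p in [("lance view",[.56,-.173,.35]),("grasp",[.585,-.173,.135]),("drawn",[.53,-.173,.25]),("lay",[.54,.24,.04]),("tube",[.43,.24,.01]),("tubeend",[.58,.24,.01]),("hoodview",[.5,.24,.33])]:
    for y in (-90,0,90,180):
        s=r.solve_ik(p,down(np.radians(y))); print(n,y,None if s is None else np.round(s,2))
E
```

```text
lance view -90 [-0.56  0.43  1.12  1.6  -0.4   1.37 -2.53]
lance view 0 [ 0.82  0.34 -0.73  1.55  0.23  1.34 -1.51]
lance view 90 [ 1.    0.42 -1.02  1.55  0.36  1.38 -0.04]
lance view 180 [ 1.09  0.49 -1.18  1.54  0.46  1.42  1.45]
grasp -90 [-0.51  0.8   1.13  1.77 -0.81  1.12 -2.25]
grasp 0 [ 0.68  0.57 -0.58  1.73  0.37  0.96 -1.62]
grasp 90 [ 0.89  0.68 -0.9   1.72  0.61  1.05 -0.23]
grasp 180 [ 0.94  0.73 -1.01  1.72  0.69  1.09  1.28]
drawn -90 [-0.52  0.44  1.03  1.8  -0.41  1.14 -2.5 ]
drawn 0 [ 0.82  0.35 -0.69  1.75  0.25  1.12 -1.52]
drawn 90 [ 1.02  0.44 -0.98  1.75  0.4   1.16 -0.07]
drawn 180 [ 1.12  0.51 -1.13  1.75  0.5   1.21  1.42]
lay -90 [ 0.38  1.11 -1.31  1.81  1.16  1.23  1.85]
lay 0 [ 0.06  0.72 -0.7   1.82  0.62  0.83 -2.53]
lay 90 [ 0.25  0.88 -1.01  1.81  0.89  0.99 -1.14]
lay 180 [ 0.07  0.73 -0.72  1.82  0.63  0.84  0.61]
tube -90 [ 0.39  1.09 -1.31  2.06  1.23  1.14  1.61]
tube 0 [-0.58  0.53  0.01  2.09 -0.01  0.52 -2.12]
tube 90 [ 0.16  0.75 -0.91  2.06  0.88  0.77 -1.3 ]
tube 180 [ 0.24  0.83 -1.03  2.06  0.99  0.86  0.19]
tubeend -90 [ 0.37  1.22 -1.31  1.72  1.25  1.28  1.89]
tubeend 0 [ 0.03  0.81 -0.65  1.73  0.63  0.83 -2.49]
tubeend 90 [ 0.07  0.83 -0.72  1.73  0.7   0.86 -0.96]
tubeend 180 [ 0.07  0.83 -0.72  1.73  0.7   0.86  0.61]
hoodview -90 [ 0.45  0.49 -1.29  1.65  0.48  1.37  2.23]
hoodview 0 [-0.32  0.22 -0.21  1.67  0.05  1.26 -2.11]
hoodview 90 [ 0.45  0.49 -1.29  1.65  0.48  1.37 -0.91]
hoodview 180 [ 0.45  0.49 -1.29  1.65  0.48  1.37  0.66]
```

```bash
python3 - <<'E'
from h import *
from bench import r, vision
import json
def snap(n):
    c=vision.get_calibration("wrist"); im=vision.read_camera("wrist"); cv2.imwrite(f"pics/{n}.png",im)
    json.dump({k:np.asarray(v).tolist() for k,v in c.items()},open(f"pics/{n}.json","w"))
r.move_ptp([.57,-.235,.30],down(np.pi/2)); r.pause(.3); snap("w_lance")
r.move_ptp([.62,.24,.38],down(np.pi)); r.pause(.3); snap("w_hood")
print(r.read_clock())
E
```

```text
4.475
```

View pics/w_lance.png

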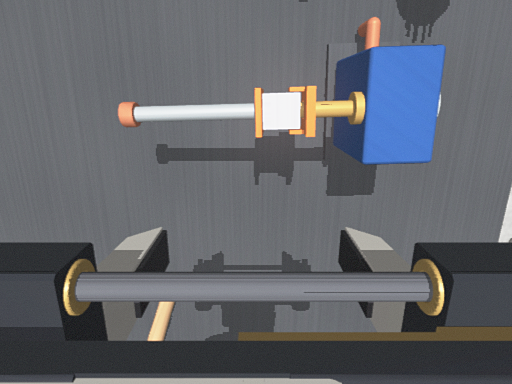

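View pics/w_hood.png

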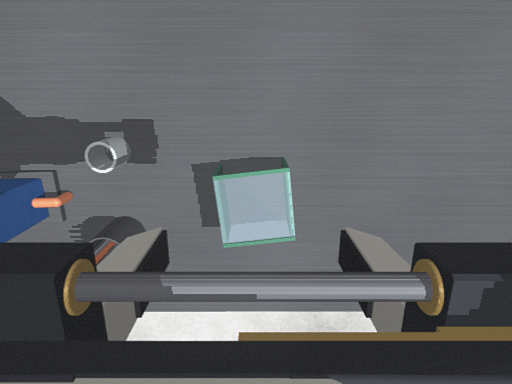

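The lance view shows the nozzle at (130,113), the rear plate at x≈258, the collar at x≈310, nipple along row 108, and the block top at (400,105). In the hood view the roof corners are near (215,178), (288,163), (293,240), (222,246). I'll zoom in on both.

```bash
python3 - <<'E'
import cv2
im=cv2.imread("pics/w_hood.png"); cv2.imwrite("pics/z_hood.png",cv2.resize(im[145:260,190:320],None,fx=5,fy=5,interpolation=0))
im=cv2.imread("pics/w_lance.png"); cv2.imwrite("pics/z_lance.png",cv2.resize(im[75:150,240:440],None,fx=4,fy=4,interpolation=0))
E
```

```text
(no output)
```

View pics/z_hood.png

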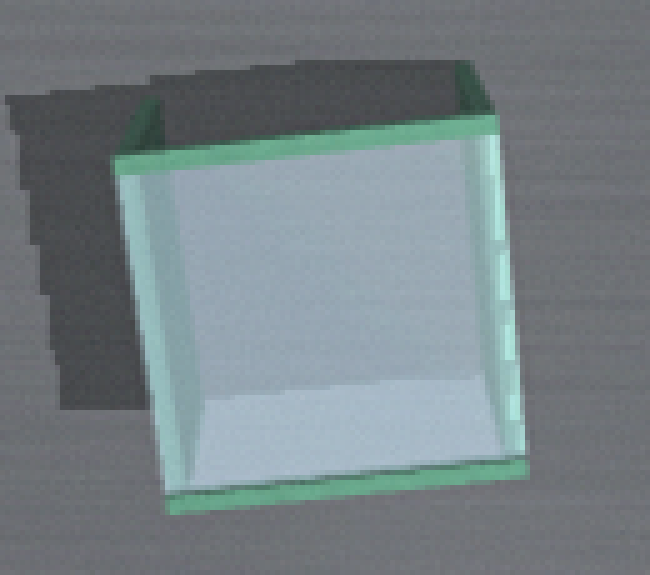

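View pics/z_lance.png

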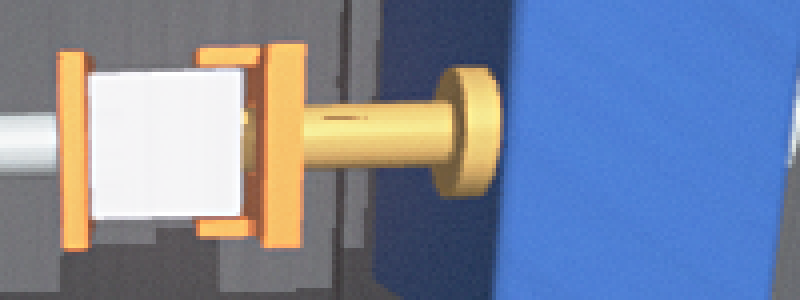

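Mouth (side-wall feet visible at the image top) faces the robot. Now the poses.

```bash
python3 - <<'E'
from h import *
import json
c=json.load(open("pics/w_hood.json"))
P=onplane(c,[(212.4,176.5),(289.6,168),(223.2,248),(295.6,240.6)],.082)
print("hood",P.round(4).tolist())
L=lambda a,b:np.linalg.norm(P[a]-P[b])
print("w",L(0,1),L(2,3),"d",L(0,2),L(1,3))
u=(P[2]+P[3]-P[0]-P[1])[:2]; v=(P[1]-P[0]+P[3]-P[2])[:2]
print("yaw depth",np.degrees(np.arctan2(u[1],u[0])),"yaw from width",np.degrees(np.arctan2(-v[0],v[1])))
m=(P[0]+P[1])/2; print("mouth mid",m, "centre back",(P[2]+P[3])/2)
feet=onplane(c,[(190+128/5,145+160/5),(190+470/5,145+60/5)],0); print("feet?",feet.round(3))
c=json.load(open("pics/w_lance.json")); im=cv2.imread("pics/w_lance.png")
hsv=cv2.cvtColor(im,cv2.COLOR_BGR2HSV)
z=lambda x,y:(240+x/4-.125*4/4, 75+y/4-.125)
r_=onplane(c,[z(58,51),z(58,250)],.159); f_=onplane(c,[z(307,44),z(307,247)],.159)
print("rear",r_.round(4).tolist(),"front",f_.round(4).tolist(), "len",np.linalg.norm(f_.mean(0)-r_.mean(0)))
# tube/nipple axis at silhouettes
def mid(col,lo,hi,ch):
    s=im[lo:hi,col].astype(int); return s
tube=(hsv[...,1]<60)&(hsv[...,2]>125)
for col in range(145,250,20):
    ys=np.where(tube[85:140,col])[0]+85; print(col,ys.min(),ys.max(),onplane(c,(col,(ys.min()+ys.max())/2),.119).round(4))
br=(hsv[...,0]>15)&(hsv[...,0]<30)&(hsv[...,1]>120)
for col in (322,332,342):
    ys=np.where(br[85:140,col])[0]+85; print(col,ys.min(),ys.max(),onplane(c,(col,(ys.min()+ys.max())/2),.120).round(4))
noz=onplane(c,(119,114),.119);print("nozzle end",noz)
bl=(hsv[...,0]>100)&(hsv[...,0]<125)&(hsv[...,1]>120)&(hsv[...,2]>170)
cs=max(cv2.findContours(bl.astype(np.uint8),0,2)[0],key=cv2.contourArea)
b=cv2.approxPolyDP(cs,4,True)[:,0]; print(b.tolist(),onplane(c,b,.14).round(4).tolist())
E
```

```text
hood [[0.6568, 0.1806, 0.082], [0.6444, 0.2919, 0.082], [0.7708, 0.1929, 0.082], [0.7585, 0.3045, 0.082]]
w 0.11195357853858263 0.11229755388911433 d 0.1147010615958673 0.11476935639260412
yaw depth 6.252765276627838 yaw from width 6.305117519547222
mouth mid [0.65060903 0.23624216 0.082     ] centre back [0.76466156 0.24873852 0.082     ]
feet? [[0.678 0.175 0.   ]
 [0.644 0.291 0.   ]]
rear [[0.571, -0.1516, 0.159], [0.5709, -0.1949, 0.159]] front [[0.6254, -0.1502, 0.159], [0.6278, -0.1943, 0.159]] len 0.05565077672302601
145 106 120 [[ 0.4601 -0.1752  0.119 ]]
165 105 120 [[ 0.4804 -0.1748  0.119 ]]
185 105 119 [[ 0.5008 -0.1743  0.119 ]]
205 104 119 [[ 0.5211 -0.1738  0.119 ]]
225 104 118 [[ 0.5413 -0.1734  0.119 ]]
245 103 118 [[ 0.5616 -0.1729  0.119 ]]
322 102 115 [[ 0.6393 -0.1711  0.12  ]]
332 101 115 [[ 0.6493 -0.1706  0.12  ]]
342 101 115 [[ 0.6594 -0.1706  0.12  ]]
nozzle end [[ 0.43360396 -0.17615004  0.119     ]]
[[443, 45], [371, 48], [364, 162], [430, 159]] [[0.7407, -0.1151, 0.14], [0.6762, -0.1174, 0.14], [0.68, -0.2219, 0.14], [0.7451, -0.219, 0.14]]
```

Cross-checks: the hood measures 112 mm wide and 114.7 mm deep (110 mm plus the back wall), at yaw 6.3°. The plate span is 55.6 mm against 54 mm, the lance yaw is 1.4°, and the block agrees on the origin to 2 mm. Now the squeeze.

```bash
cat >> h.py <<'E'
LY=np.radians(1.4); LO=np.array([.596,-.1722,.097]); HY=np.radians(6.28); HM=np.array([.6506,.2362,0])
lx=np.array([np.cos(LY),np.sin(LY),0]); hx=np.array([np.cos(HY),np.sin(HY),0]); HO=HM+.045*hx
E
python3 - <<'E'
from h import *
from bench import r, effector, vision
import json
b=LO+lx*-.0015; q=down(np.pi/2+LY)
a=b-lx*.004
r.move_ptp([.50,.05,.33],q)
r.move_ptp([a[0],a[1],.24],q)
r.move_l([a[0],a[1],.137],rate=.08)
print(r.read_tool_pos(),r.read_ft_force())
cv2.imwrite("pics/s_pre.png",vision.read_camera("scene"))
c=vision.get_calibration("wrist");json.dump({k:np.asarray(v).tolist() for k,v in c.items()},open("pics/w_pre.json","w"))
cv2.imwrite("pics/w_pre.png",vision.read_camera("wrist"))
print(r.read_clock())
im=cv2.imread("pics/s_pre.png"); cv2.imwrite("pics/z_pre.png",cv2.resize(im[110:240,130:270],None,fx=4,fy=4,interpolation=2))
E
```

```text
[ 0.59096758 -0.17240039  0.13762159] [0.12220606 0.25994595 0.65648273]
8.025
```

View pics/z_pre.png

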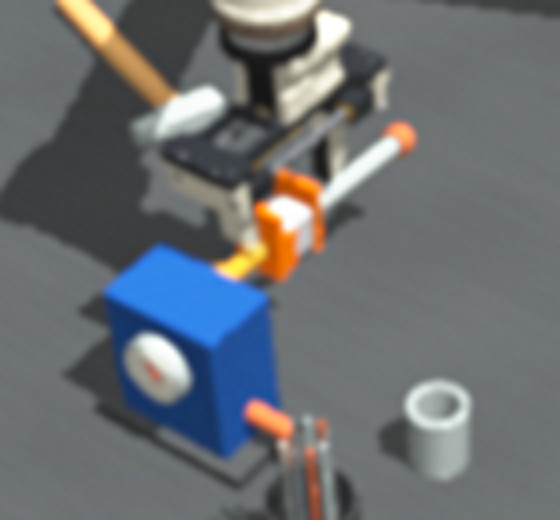

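View pics/w_pre.png

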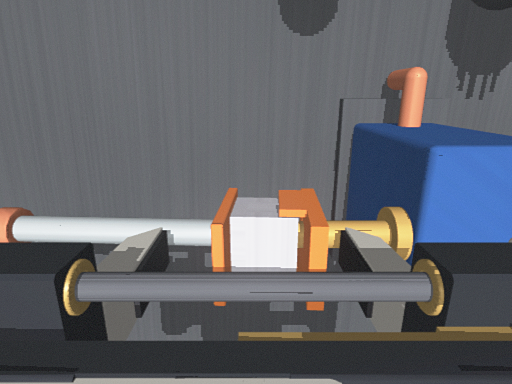

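Fingers straddle both plates; the plates sit ~15 px (7 mm) forward of finger centre, against an expected 8.5 mm. Closing and drawing.

```bash
python3 - <<'E'
from h import *
from bench import r, effector, vision
b=LO+lx*-.0008
r.move_l([b[0],b[1],.1345],rate=.05)
print(r.read_tool_pos(),r.read_ft_force())
effector.gripper_close(26); r.pause(.4)
print(r.read_width(),r.read_ft_force(),r.read_tool_pos(),r.read_clock())
w=r.read_width()
if w<.0485:
    p=r.read_tool_pos()
    for d in (.01,.03,.06):
        r.move_l(np.array([b[0],b[1],.1345])-lx*d,rate=.06)
        print(d,r.read_width(),r.read_ft_force(),r.read_tool_pos())
cv2.imwrite("pics/s_off.png",vision.read_camera("scene"));cv2.imwrite("pics/w_off.png",vision.read_camera("wrist"))
print(r.read_clock())
im=cv2.imread("pics/s_off.png"); cv2.imwrite("pics/z_off.png",cv2.resize(im[90:240,130:290],None,fx=4,fy=4,interpolation=2))
E
```

```text
[ 0.59546623 -0.17211373  0.13443678] [-0.34986348  0.11307233  0.10475425]
0.046459165524311695 [-3.4272073   0.7653668   5.54036177] [ 0.59417605 -0.17222527  0.13480178] 9.4667
0.01 0.04641572676584089 [-3.52539221  1.22998491  2.55731045] [ 0.58353225 -0.17242157  0.1341394 ]
0.03 0.046398019689328225 [ 0.76688734 -0.13738025 -2.88632479] [ 0.56493853 -0.1732826   0.1344391 ]
0.06 0.046599632488336776 [ 0.37103622 -0.53893471 -3.43526163] [ 0.53536476 -0.17392461  0.13475521]
11.0167
```

View pics/z_off.png

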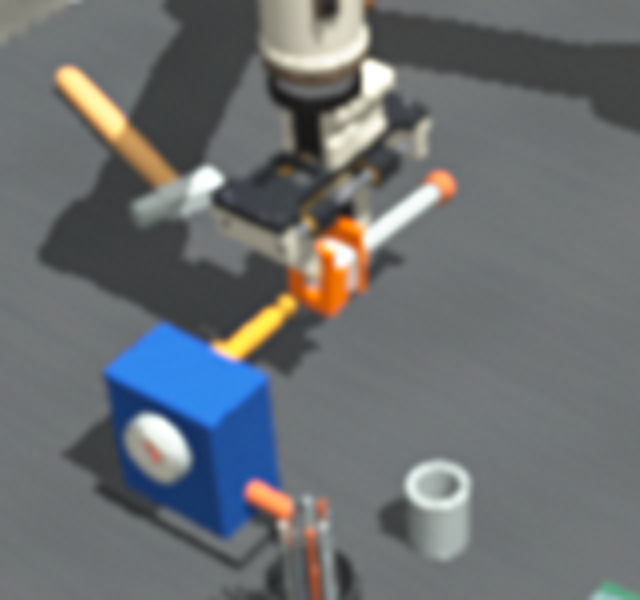

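View pics/w_off.png

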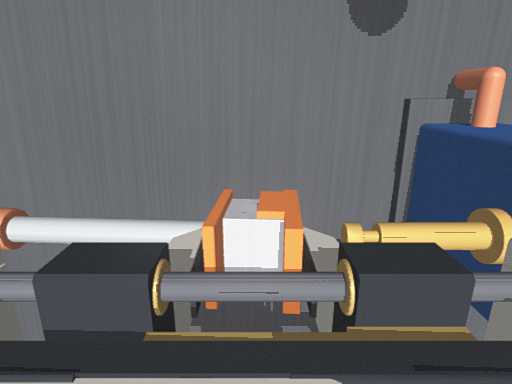

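The lance is off: nipple tip is bare at (350,235) in the wrist view, width 46.5 mm and wrist load about 3 N. Carrying it in front of the hood and lowering.

```bash
python3 - <<'E'
from h import *
from bench import r, effector, vision
p=LO-lx*.095
r.move_l([p[0],p[1],.16],rate=.12)
r.move_l([p[0],p[1],.29],rate=.2)
t=HM-hx*.106; q=down(np.pi/2+HY)
r.move_l([t[0],t[1],.29],rate=.22,rot=q)
print(r.read_width(),r.read_clock(),r.read_ft_force())
r.move_l([t[0],t[1],.06],rate=.15)
r.pause(.2); f0=r.read_ft_force(); print(f0,r.read_tool_pos(),r.read_width())
cv2.imwrite("pics/s_low.png",vision.read_camera("scene"))
z=.042
r.move_l([t[0],t[1],z],rate=.05)
while z>.033:
    f=r.read_ft_force(); print(round(z,4),f.round(2) if hasattr(f,'round') else f)
    if f[2]-f0[2]>2.0: break
    z-=.0015; r.move_l([t[0],t[1],z],rate=.03); r.pause(.1)
print(r.read_tool_pos(),r.read_clock(),r.read_width())
cv2.imwrite("pics/s_lay.png",vision.read_camera("scene"));cv2.imwrite("pics/w_lay.png",vision.read_camera("wrist"))
im=cv2.imread("pics/s_lay.png"); cv2.imwrite("pics/z_lay.png",cv2.resize(im[150:310,200:340],None,fx=4,fy=3.7,interpolation=2))
E
```

```text
0.04626892373675846 14.3 [-0.06279516 -1.01935523 -3.04442564]
[ 0.27877031 -0.39153438 -3.11629596] [0.54560342 0.22469008 0.06057833] 0.04656988277975723
0.042 [-0.01 -0.58 -2.89]
0.0405 [ 0.09 -0.56 -2.88]
0.039 [ 1.09 -0.41  0.42]
[0.54571788 0.22483267 0.03934404] 17.4417 0.04597168313721025
```

View pics/z_lay.png

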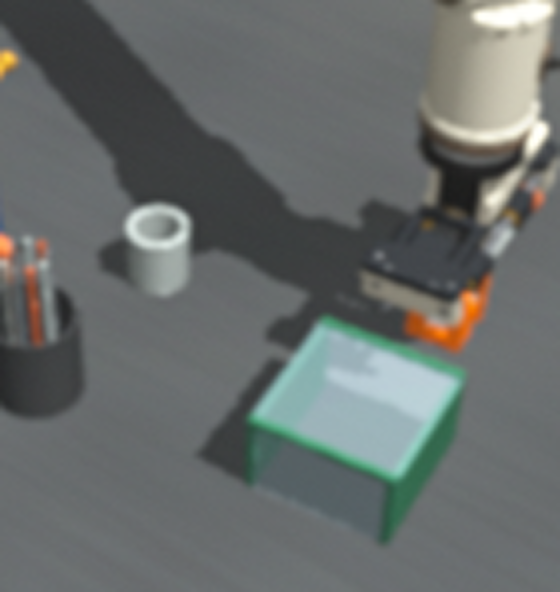

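View pics/w_lay.png

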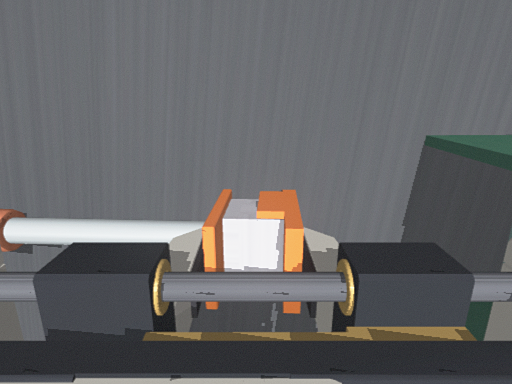

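Contact was made at z = 0.039, against an expected 0.0375. I'll lower slightly more so both plate edges bear, release, rise and look.

```bash
python3 - <<'E'
from h import *
from bench import r, effector, vision
import json
t=HM-hx*.106
z=.039
while z>.0365:
    z-=.0007; r.move_l([t[0],t[1],z],rate=.03); r.pause(.1)
    f=r.read_ft_force(); print(round(z,4),np.round(f,2),np.round(r.read_moment(),2))
    if f[2]>5: break
effector.let_go(); r.pause(.3)
print(r.read_width(),r.read_ft_force(),r.read_clock())
r.move_l([t[0],t[1],.13],rate=.12)
# view with tool x = -hx... image up = hood +y
v=t-hx*.05+np.array([np.sin(HY),-np.cos(HY),0])*.06
r.move_l([v[0],v[1],.24],rate=.25); r.pause(.25)
c=vision.get_calibration("wrist");json.dump({k:np.asarray(x).tolist() for k,x in c.items()},open("pics/w_laid.json","w"))
cv2.imwrite("pics/w_laid.png",vision.read_camera("wrist"))
cv2.imwrite("pics/s_laid.png",vision.read_camera("scene"))
print(r.read_clock())
E
```

```text
0.0383 [-0.33 -0.53  5.56] [-0.14  0.04  0.01]
0.09169673825565136 [0.51139774 0.49067051 0.10206383] 19.0833
21.0417
```

View pics/w_laid.png

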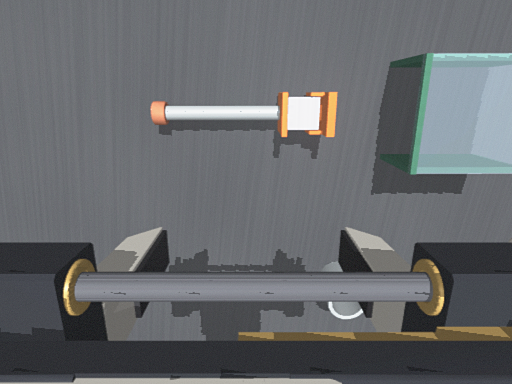

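The lance lies plates-up, nozzle at (158,113), coupling 279–336 with the collar sprung out, hood mouth at x≈420. Measuring its pose.

```bash
python3 - <<'E'
from h import *
import json
c=json.load(open("pics/w_laid.json")); im=cv2.imread("pics/w_laid.png"); hsv=cv2.cvtColor(im,cv2.COLOR_BGR2HSV)
tube=(hsv[...,1]<70)&(hsv[...,2]>130); pts=[]
for col in range(172,272,10):
    ys=np.where(tube[95:130,col])[0]+95; pts.append((col,(ys.min()+ys.max())/2))
P=onplane(c,pts,.022); k=np.polyfit(P[:,0],P[:,1],1); print("tube yaw",np.degrees(np.arctan(k[0])),P[[0,-1]].round(4).tolist())
o=(hsv[...,0]>8)&(hsv[...,0]<22)&(hsv[...,1]>150)&(hsv[...,2]>150)
for lo,hi in ((270,300),(300,350)):
    m=np.zeros_like(o);m[85:145,lo:hi]=o[85:145,lo:hi]
    ys,xs=np.where(m);print(xs.min(),xs.max(),ys.min(),ys.max())
rear=onplane(c,[(279,93),(279,136)],.062);fr=onplane(c,[(336.5,92),(336.5,136.5)],.062)
print(rear.round(4).tolist(),fr.round(4).tolist(),np.linalg.norm(rear.mean(0)-fr.mean(0)))
pr=lambda q:[((q-HM)[:2]@hx[:2]).round(4),((q-HM)[:2]@np.array([-hx[1],hx[0]])).round(4)]
print("in mouth frame: rear",pr(rear.mean(0)),"front",pr(fr.mean(0)),"tube",pr(P[0]),pr(P[-1]))
m=onplane(c,[(428,56),(415,172)],.082);print("mouth corners",m.round(4).tolist(),[pr(x) for x in m])
E
```

```text
tube yaw 6.937368913260873 [[0.4041, 0.2087, 0.022], [0.5045, 0.2209, 0.022]]
281 287 92 136
308 336 92 136
[[0.5178, 0.2422, 0.062], [0.5234, 0.2004, 0.062]] [[0.574, 0.2493, 0.062], [0.582, 0.2064, 0.062]] 0.057709993935081715
in mouth frame: rear [np.float64(-0.1308), np.float64(-0.0006)] front [np.float64(-0.0731), np.float64(-0.0003)] tube [np.float64(-0.248), np.float64(-0.0004)] [np.float64(-0.1469), np.float64(0.0007)]
mouth corners [[0.6451, 0.2881, 0.082], [0.6605, 0.1824, 0.082]] [[np.float64(0.0002), np.float64(0.0522)], [np.float64(0.0039), np.float64(-0.0546)]]
```

Lance and hood axes agree to ~0.6° and 1 mm. Gripping the tube 118 mm behind the origin, so the gripper body stays clear of the hood, and sliding 150 mm in.

```bash
python3 - <<'E'
from h import *
from bench import r, effector, vision
ny=np.array([-hx[1],hx[0],0])
g=HM+hx*(-.106-.118)+ny*.0
q=down(np.pi+HY+np.radians(.4))
r.move_ptp([g[0],g[1],.20],q)
r.move_l([g[0],g[1],.06],rate=.15)
r.move_l([g[0],g[1],.009],rate=.06)
print(r.read_tool_pos(),r.read_ft_force())
effector.gripper_close(15); r.pause(.3)
print(r.read_width(),r.read_ft_force(),r.read_clock())
if .012<r.read_width()<.02:
    for d in (.03,.075,.115,.150):
        p=g+hx*d; r.move_l([p[0],p[1],.009],rate=.06, rot=down(np.pi+HY)); print(d,r.read_width(),np.round(r.read_ft_force(),2))
        if np.abs(r.read_ft_force()).max()>12: print("stop");break
cv2.imwrite("pics/s_in.png",vision.read_camera("scene"));cv2.imwrite("pics/w_in.png",vision.read_camera("wrist"))
print(r.read_clock())
im=cv2.imread("pics/s_in.png"); cv2.imwrite("pics/z_in.png",cv2.resize(im[190:310,220:360],None,fx=5,fy=5,interpolation=2))
E
```

```text
[0.42810396 0.21195117 0.00921717] [-1.29474436e+00 -5.47897063e-04  3.76331716e-01]
0.015563700671136792 [ 0.93501659 -0.8443586   0.22459886] 25.7
0.03 0.015217258730576758 [ 0.61  0.86 -1.63]
0.075 0.015614246535412452 [ 1.29  0.38 -1.41]
0.115 0.015402469809752005 [ 1.61  0.43 -0.82]
0.15 0.015367346232193204 [ 1.53 -0.62 -1.22]
28.9
```

View pics/z_in.png

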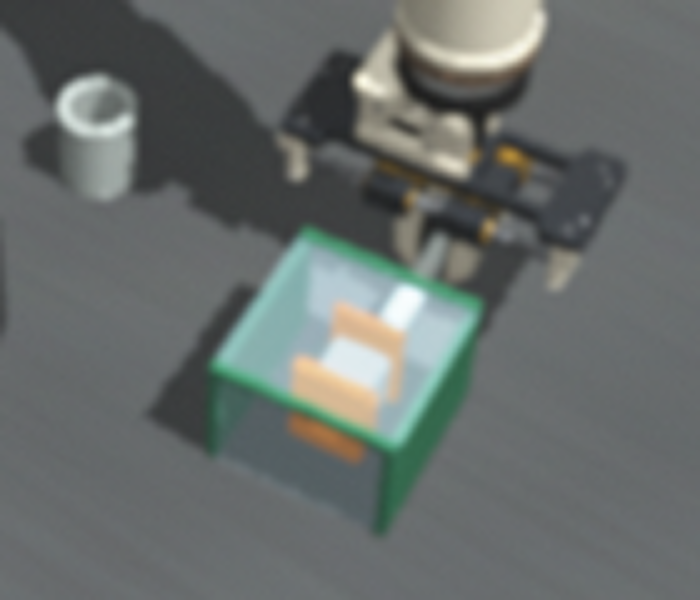

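View pics/w_in.png

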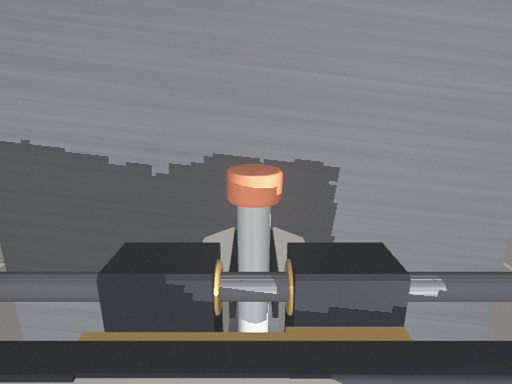

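Both plates stand upright under the roof (z_in: plates at (335,395) and (365,330)). Releasing, retreating and checking.

```bash
python3 - <<'E'
from h import *
from bench import r, effector, vision
import json
effector.let_go(); r.pause(.3)
p=HM-hx*.074
r.move_l([p[0],p[1],.06],rate=.05)
r.move_l([p[0],p[1],.25],rate=.2)
r.move_ptp([.62,.235,.36],down(np.pi)); r.pause(.3)
c=vision.get_calibration("wrist");json.dump({k:np.asarray(x).tolist() for k,x in c.items()},open("pics/w_fin.json","w"))
cv2.imwrite("pics/w_fin.png",vision.read_camera("wrist"))
cv2.imwrite("pics/s_fin.png",vision.read_camera("scene"))
print(r.read_clock(),r.read_ft_force())
im=cv2.imread("pics/w_fin.png"); cv2.imwrite("pics/z_fin.png",cv2.resize(im[80:270,170:350],None,fx=4,fy=3.1,interpolation=0))
a=cv2.imread("pics/a_scene.png");b=cv2.imread("pics/s_fin.png");cv2.imwrite("pics/cmp.png",np.vstack([a[80:300],b[80:300]]))
E
```

```text
33.6833 [ 0.16079776  0.05520554 -0.56041408]
```

View pics/z_fin.png

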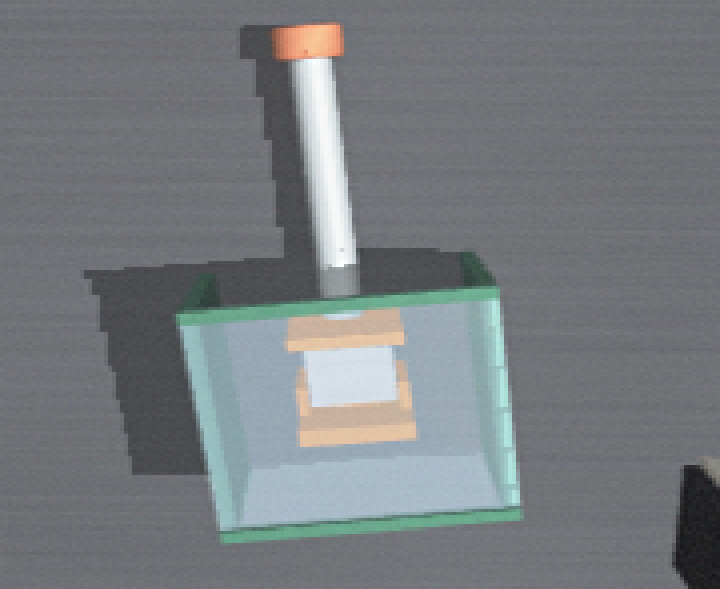

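View pics/cmp.png

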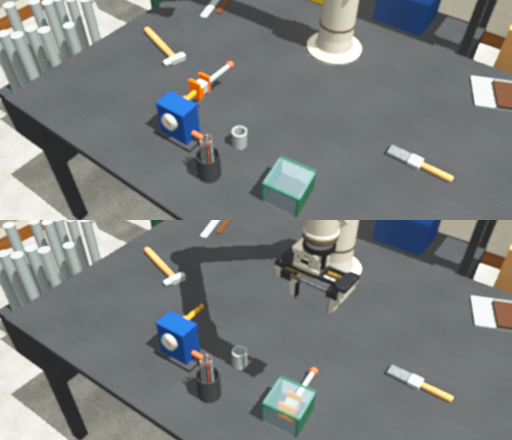

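```bash
python3 - <<'E'
from h import *
import json
from bench import r
c=json.load(open("pics/w_fin.json"))
for n,u,v,z in (("rear lower? top edge",345,316,.062),("front top",358,446,.062),("nozzle end top",309,25,.022)):
    q=onplane(c,(170+u/4,80+v/3.1),z)[0]-HM; print(n,(q[:2]@hx[:2]).round(4),(q[:2]@np.array([-hx[1],hx[0]])).round(4))
r.sign_off()
E
```

```text
rear lower? top edge 0.013 0.0016
front top 0.0785 -0.0006
nozzle end top -0.118 0.0029
the job is handed in; nothing more can be done
```

The lance is off the nipple and lies plates-up in the spark hood, with the whole coupling under the clear roof. I handed the job in at about 34 s of the 58 s.

**What I did:** I squeezed the collar fully in (opening 46.5 mm, 26 N) and drew the lance 60 mm straight off, opening still 46–47 mm. I then carried it over in front of the hood, laid it on the bench plates-up, let go and moved clear. Then I gripped the tube, slid it 150 mm nose first into the hood, released and backed away.

**Last checks:**
- **Position:** the nozzle end puts the rear plate's back face about 23 mm inside the mouth, where the commanded slide should leave it at about 21 mm. The front edge of the collar measured 78 mm in, so about 31 mm from the back wall. The lance is within about 3 mm of the hood's centre line.
- **Surroundings:** by eye, the before and after scene pictures show the can, pipe, hammer, brush, block and hood unmoved.
- **Forces:** the highest wrist force I read was about 6.5 N, sampled between moves only.

**One disagreement:** sighting the rear plate directly gave only 13 mm inside the mouth, and the plates measured 65 mm apart instead of 54 mm. I think I picked a point low on the rear face. The coupling is inside by either figure.

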